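# Unstack the turned boxes onto their display trays

## Task

Take the tower of turned wooden boxes apart from the top down and stand each box upright inside the display tray of its own colour, flat on the tray's floor: red first, then green, yellow and blue. Set each box down rather than dropping it, do not tip any over, and leave the pawn and the sanding block where they are.

Things in the scene. Friction and masses are not known exactly. Their poses are not given: they have to be found in the camera images.
- blue_box: blue lacquered round turned-wood box with closed lid (lid and body are one piece): a plain upright cylinder 68 mm in diameter and 40 mm tall, flat on top, about 100 g; at the start it is the bottom of the tower, standing on the table, loose, roughly centred. Origin: centre of its underside; z up.
- yellow_box: yellow lacquered round turned-wood box with closed lid (lid and body are one piece): a plain upright cylinder 54 mm in diameter and 40 mm tall, flat on top, about 70 g; at the start it is on top of the blue box, loose, roughly centred. Origin: centre of its underside; z up.
- green_box: green lacquered round turned-wood box with closed lid (lid and body are one piece): a plain upright cylinder 42 mm in diameter and 40 mm tall, flat on top, about 45 g; at the start it is on top of the yellow box, loose, roughly centred. Origin: centre of its underside; z up.
- red_box: red lacquered round turned-wood box with closed lid (lid and body are one piece): a plain upright cylinder 30 mm in diameter and 40 mm tall, flat on top but for a pale wooden knob 12 mm wide standing 14 mm above the lid, about 25 g; at the start it is at the very top of the tower, on the green box, loose, roughly centred. Origin: centre of its underside; z up.
- blue_tray: display tray of the blue box: fixed, shallow, round, all blue, with a raised rim, 102 mm outside and 88 mm inside diameter, rim top 8 mm above the table, flat floor 4 mm above the table. Origin: centre of its underside, on the table; z up.
- yellow_tray: display tray of the yellow box: fixed, shallow, round, all yellow, with a raised rim, 88 mm outside and 74 mm inside diameter, rim top 8 mm above the table, flat floor 4 mm above the table. Origin: centre of its underside, on the table; z up.
- green_tray: display tray of the green box: fixed, shallow, round, all green, with a raised rim, 76 mm outside and 62 mm inside diameter, rim top 8 mm above the table, flat floor 4 mm above the table. Origin: centre of its underside, on the table; z up.
- red_tray: display tray of the red box: fixed, shallow, round, all red, with a raised rim, 64 mm outside and 50 mm inside diameter, rim top 8 mm above the table, flat floor 4 mm above the table. Origin: centre of its underside, on the table; z up.
- pawn: loose dark wooden turned pawn standing among the trays, 46 mm tall, foot 30 mm in diameter; to be left where it is. Origin: centre of its underside.
- sanding_block: loose cork sanding block with black sole lying among the trays, 70 x 45 x 30 mm (along its x, y, z); to be left where it is. Origin: centre of its underside.
Mind the look-alikes: they are no part of the job. Several things have the shape of the blue_box; the one meant has the colours described above.

How it is judged:
By the outcome, as a careful person would: the job done as asked, in the order asked, and still so for the second after the job is handed in, with the robot touching nothing.
It also fails if it takes over 128 s, if anything falls off the work surface, if the arm or the gripper's body presses on something with over 40 N, if the wrist force passes 120 N, or if a joint passes its speed limit or range.

## Robot

A 7-joint arm with a two-finger parallel gripper is mounted at the origin on the work surface. World frame = base frame: x ahead of the robot, y to its left, z up, the work surface at z = 0. Lengths are in m, angles in rad, forces in N, time in s.
With the tool pointing down it reaches from about 0.35 to 0.9 m from the base axis. Payload 19.9 kg.
Tool frame: the origin (TCP) lies midway between the tips of the shut fingers; the grasp point (between the pads) lies 19 mm behind it; z points along the fingers, y is the direction in which the jaws open and shut (so a half turn about z gives the same grasp; the last joint's range is limited). The gripper opens to 94 mm and grips with 3 to 60 N. Pads are 16 mm wide; open, the fingers measure 119 mm over their backs; the gripper's body (75 mm by 177 mm) begins 78 mm behind the grasp point.
Start: joints at [-1.387, 0.417, -0.01, 1.614, 0.005, 1.111, -0.053], TCP at [0.14, 0.609, 0.205] pointing down, gripper open.
Joint ranges: [-2.81, 2.81], [-0.39, 2.02], [-1.27, 1.25], [0.06, 2.57], [-1.19, 4.33], [0.19, 2], [-2.82, 2.82]. Speed limits (rad/s): [1.89, 1.89, 2.39, 2.39, 3.01, 3.01, 3.01].

## Interface

Orientations are given as a 3x3 rotation matrix whose columns are the frame's x, y, z axes.
In Python, from cell import * gives the robot as it stands.
- The arm moves only by the tool carry_out, never from a script. Its argument "moves" is text: rows parted by semicolons, each of 7 numbers parted by spaces: the shift along the world's x, y, z in cm, then the turn, a rotation vector about the world's x, y, z in rad, then the closure, from 0 (fully open) to 1 (shut). In form: dx dy dz rx ry rz fingers; .... A call has 1 to 10 rows; each row is the pose to reach, as a shift and turn from the pose commanded when the call began; what a row does not reach only later rows make up. A row lasts 1/10 s, in which the tool goes at most 50 mm and 8.59 degrees, less where a joint would pass 70% of its speed; a pose out of reach is approached as far as the arm can. A call with a gripper value outside its range is refused whole. The fingers move at their own pace and stop on an object; "squeeze" is the grip in N (left out, the last holds). Time passes only in rows, so rows that repeat a pose let the fingers close. It gives the time, the measured TCP pose, the force and the opening at its end, in the units of the state.
- read_state(): the state, without advancing time (a new reading comes with each control period).
- snapshot(name): name is "scene" or "top"; returns (picture, depth): 400x640x3 uint8, red, green, blue; 400x640 float32, m along the optical axis (not along the pixel's ray), 0 where there is no reading.
- camera_model(name): a dict with "camera_matrix" (3x3 intrinsics, pixels), "origin" and "attitude" of the camera in the world. Camera axes: x right, y up, looking along -z (the intrinsics and any distortion apply to the point x, -y, -z); pixel columns grow to the right and rows downward; lengths in m; the calibration is good to about 2 mm. A picture is of the moment at which its call begins. camera_model takes no time and is no camera call.
- sign_off(): hands the job in, once; it reports no verdict.
The state is a dict: "clock": time; "q": joint angles; "dq": joint speeds; "joint_efforts": joint torques, N m; "tcp_pos": TCP position; "ee_rot": TCP orientation; "wrist_force": force on the tool from outside, world axes, zero at the start; "ft_torque": the same for the moment, N m; "finger_gap": finger opening in m.
Only numpy, scipy, OpenCV 4.12 (cv2) and the standard library are available. Lean on these libraries where they do the work, as an engineer would, in place of code of your own. Each camera call takes 0.05 s, during which the arm holds its last target.

## Working session

There is one attempt and no reset: what is moved stays moved. The work goes in short steps, Python scripts to look and compute and a tool call to move; the robot and the scene stay as the last step left them, time stands still between calls to the robot, and variables do not carry over. Pictures are saved under pics/ and viewed, and the job is handed in when it is done.

Besides the shell and the picture viewer there is one more tool, called after "Emit:" by a JSON object that holds its "api" and its "payload", one argument or row to a line. carry_out: Moves the arm, as the interface text tells. Its arguments: {"type":"object","properties":{"moves":{"type":"string"},"squeeze":{"type":"number"}},"required":["moves"]}

```bash
mkdir -p pics; ls; python3 - <<'E'
from cell import *
import cv2,numpy as np
for n in("scene","top"):
    p,d=snapshot(n); cv2.imwrite(f"pics/{n}0.png",p[:,:,::-1]); np.save(f"pics/{n}0.npy",d)
    print(n,camera_model(n))
print(read_state())
E
```

```text
pics
scene {'camera_matrix': array([[454.21897041,   0.        , 327.98951492],
       [  0.        , 454.21897041, 198.86073628],
       [  0.        ,   0.        ,   1.        ]]), 'origin': array([ 1.20857217, -0.05105915,  0.83449592]), 'attitude': array([[ 0.07554925, -0.74059398,  0.6676922 ],
       [ 0.99711222,  0.05092895, -0.05633345],
       [ 0.00771535,  0.67002   ,  0.74230295]])}
top {'camera_matrix': array([[463.38327462,   0.        , 321.20030279],
       [  0.        , 463.38327462, 199.21461328],
       [  0.        ,   0.        ,   1.        ]]), 'origin': array([3.37510534e-01, 2.65752373e-04, 1.19883641e+00]), 'attitude': array([[-0.01862083,  0.98587763, -0.16642884],
       [-0.99981421, -0.01753156,  0.00801181],
       [ 0.00498091,  0.16654711,  0.98602092]])}
{'clock': 0.1, 'q': array([-1.38648186,  0.41790465, -0.01029681,  1.61411731,  0.00468536,
        1.11069999, -0.05298859]), 'dq': array([-0.00153712, -0.00258206, -0.00162539, -0.00192173,  0.00018679,
       -0.0010311 ,  0.00252955]), 'joint_efforts': array([ 2.54198916e-03, -8.52599001e+01,  6.40793368e-01, -4.26699114e+01,
       -4.87948442e-02,  1.63657882e-02,  1.86017596e-04]), 'tcp_pos': array([0.13987115, 0.60879495, 0.20489248]), 'ee_rot': array([[-9.74613702e-01,  2.23893060e-01, -1.73355557e-04],
       [ 2.23893114e-01,  9.74613093e-01, -1.09175451e-03],
       [-7.54816618e-05, -1.10285202e-03, -9.99999389e-01]]), 'wrist_force': array([ 0.54117403,  0.03199901, -0.27461494]), 'ft_torque': array([ 0.02770466,  0.03014808, -0.00502661]), 'finger_gap': 0.09377706684812183}
```

View pics/scene0.png

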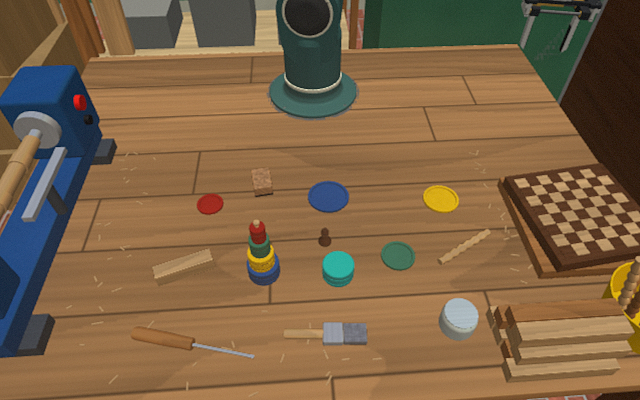

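View pics/top0.png

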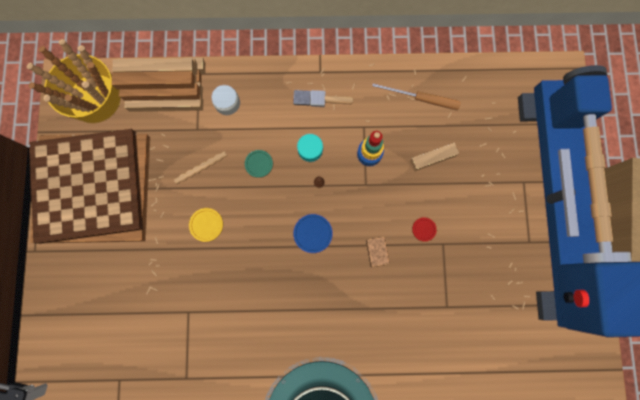

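The scene view shows the tower at about (260,250). The trays are red (210,204), blue (328,197), yellow (441,199) and green (398,256), with the pawn at (324,237) and the cork block at (262,180). The teal and white cylinders are look-alikes. In the top view the tower is at (371,148). Next I measure these.

```bash
cat > h.py <<'E'
from cell import *
import cv2,numpy as np
def ray(n,uv):
    m=camera_model(n);K=m["camera_matrix"];x=np.linalg.solve(K,np.array([uv[0],uv[1],1.]))
    return np.array(m["origin"]),np.array(m["attitude"])@np.array([x[0],-x[1],-1.])  # unit depth
def plane(n,uv,z):
    o,d=ray(n,uv);t=(z-o[2])/d[2];return o+t*d
def cloud(n,dep):
    m=camera_model(n);K=m["camera_matrix"];v,u=np.mgrid[:400,:640]
    x=np.stack([(u-K[0,2])/K[0,0],-(v-K[1,2])/K[1,1],-np.ones(u.shape)],-1)*dep[...,None]
    return x@np.array(m["attitude"]).T+m["origin"]
H={"red":[(0,6),(174,180)],"green":[(62,86)],"yellow":[(22,32)],"blue":[(105,122)]}
def mask(p,c):
    h=cv2.cvtColor(p,cv2.COLOR_RGB2HSV);m=np.zeros(p.shape[:2],np.uint8)
    for a,b in H[c]: m|=cv2.inRange(h,(a,140,50),(b,255,255))
    return m
def blobs(p,c,amin=40):
    n,l,s,ce=cv2.connectedComponentsWithStats(mask(p,c))
    return [(l==i,s[i],ce[i]) for i in range(1,n) if s[i][4]>=amin]
E
python3 - <<'E'
from h import *
for n in("scene","top"):
    p=cv2.imread(f"pics/{n}0.png")[:,:,::-1].copy();d=np.load(f"pics/{n}0.npy");X=cloud(n,d)
    print(n)
    for c in H:
        for m,s,ce in blobs(p,c):
            P=plane(n,ce,0.006);q=X[m&(d>0)]
            if P[0]<.25 or abs(P[1])>.5: continue
            print(c,s,ce.round(1),"plane6mm",P.round(4),"cloud med",np.median(q,0).round(4),"zmax",np.percentile(q[:,2],98).round(3),"mid xy",((q.max(0)+q.min(0))/2).round(4), (q.max(0)-q.min(0)).round(3))
    c={"scene":[(324,237),(262,180)],"top":[(319,182),(377,251)]}[n]
    for uv in c: print(uv,X[uv[1],uv[0]].round(3))
    x,y={"scene":(215,205),"top":(340,110)}[n]
    cv2.imwrite(f"pics/crop_{n}.png",cv2.resize(p[y:y+90,x:x+90,::-1],None,fx=6,fy=6,interpolation=cv2.INTER_CUBIC))
E
```

```text
scene
red [197 194  26  20 420] [209.6 203.5] plane6mm [ 0.4589 -0.2762  0.006 ] cloud med [ 0.4591 -0.2761  0.0068] zmax 0.012 mid xy [ 0.4594 -0.2754  0.0066] [0.062 0.06  0.013]
red [249 221  17  23 261] [257.7 233. ] plane6mm [ 0.5577 -0.1573  0.006 ] cloud med [ 0.6719 -0.1382  0.1524] zmax 0.163 mid xy [ 0.6621 -0.1405  0.1447] [0.032 0.028 0.05 ]
green [323 252  31  35 600] [338.6 268.8] plane6mm [0.6677 0.0193 0.006 ] cloud med [0.6899 0.0177 0.0406] zmax 0.044 mid xy [0.6796 0.0163 0.0258] [0.062 0.064 0.042]
yellow [423 185  36  28 742] [440.6 198.5] plane6mm [0.4812 0.2888 0.006 ] cloud med [0.4813 0.2888 0.0062] zmax 0.012 mid xy [0.4815 0.2894 0.006 ] [0.089 0.089 0.014]
yellow [248 244  26  22 196] [261.3 256.8] plane6mm [ 0.6246 -0.1476  0.006 ] cloud med [ 0.6782 -0.1372  0.0806] zmax 0.088 mid xy [ 0.6484 -0.1414  0.0511] [0.081 0.05  0.099]
blue [309 182  39  30 893] [328.  196.7] plane6mm [0.4563 0.0125 0.006 ] cloud med [0.4565 0.0124 0.0062] zmax 0.011 mid xy [0.4545 0.0126 0.0073] [0.098 0.095 0.012]
blue [247 254  32  22 119] [264.9 268.7] plane6mm [ 0.6562 -0.
[... 596 characters left out ...]
0.1426  0.006 ] cloud med [ 0.6423 -0.1291  0.0803] zmax 0.105 mid xy [ 0.6594 -0.1395  0.0829] [0.053 0.048 0.079]
yellow [190 209  32  32 822] [205.4 224.4] plane6mm [0.4782 0.291  0.006 ] cloud med [0.4789 0.291  0.0054] zmax 0.011 mid xy [0.4782 0.2901 0.0063] [0.081 0.081 0.016]
blue [358 148  22  17  92] [366.  159.3] plane6mm [ 0.6439 -0.1301  0.006 ] cloud med [ 0.6325 -0.1243  0.0382] zmax 0.044 mid xy [ 0.645  -0.1333  0.0333] [0.04  0.054 0.024]
blue [ 294  215   38   37 1088] [312.4 233.1] plane6mm [0.4506 0.0148 0.006 ] cloud med [0.4509 0.0152 0.0049] zmax 0.011 mid xy [0.4512 0.0146 0.0056] [0.094 0.095 0.017]
(319, 182) [ 0.578 -0.004  0.04 ]
(377, 251) [ 0.4   -0.147  0.029]
```

View pics/crop_scene.png

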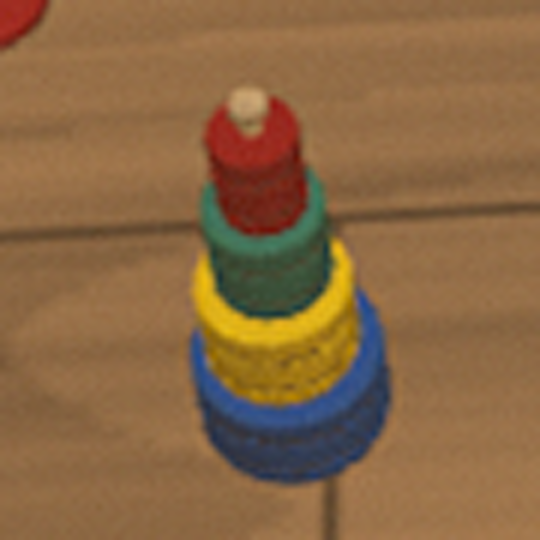

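View pics/crop_top.png

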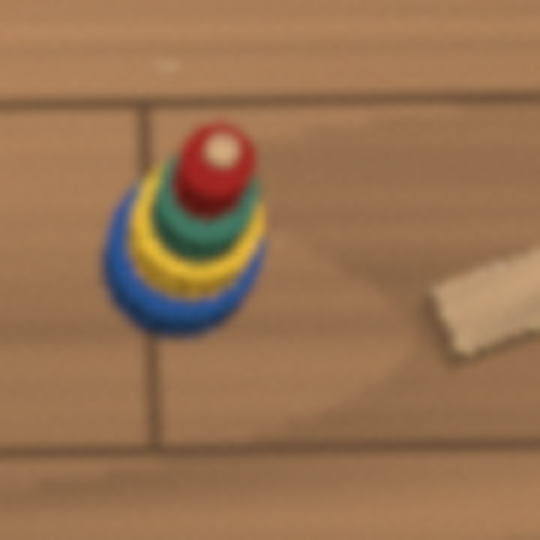

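```bash
python3 - <<'E'
from h import *
for n,uvs in(("scene",[(398,256),(258,248),(338,262),(253,237)]),("top",[(259,163),(371,148),(310,146)])):
    p=cv2.imread(f"pics/{n}0.png")[:,:,::-1].copy();h=cv2.cvtColor(p,cv2.COLOR_RGB2HSV)
    for u,v in uvs: print(n,u,v,h[v,u])
E
```

```text
scene 398 256 [ 73 104 113]
scene 258 248 [55 75 82]
scene 338 262 [ 86 189 179]
scene 253 237 [  4 200 106]
top 259 163 [ 79 118 121]
top 371 148 [ 77 116 117]
top 310 146 [ 88 181 207]
```

The crops show all four boxes standing upright and slightly off-centre from each other. I'll fit circles of known radius to the side-wall depth points.

```bash
sed -i 's/"green":\[(62,86)\]/"green":[(55,82)]/; s/(a,140,50)/(a,75 if c=="green" else 140,50)/' h.py
cat >> h.py <<'E'
from scipy.optimize import least_squares
BOX={"blue":(.034,0),"yellow":(.027,.04),"green":(.021,.08),"red":(.015,.12)}
def boxfit(n,p,d,c,guess,z0=None,R=None):
    r,z=BOX[c]; z=z if z0 is None else z0
    X=cloud(n,d);m=(mask(p,c)>0)&(d>0)
    q=X[m];q=q[(np.hypot(*(q[:,:2]-guess).T)<r+.015)]
    s=q[(q[:,2]>z+.004)&(q[:,2]<z+.036)]
    if len(s)<8: return None,len(s),0
    f=least_squares(lambda k:np.hypot(*(s[:,:2]-k).T)-r,guess,loss="soft_l1",f_scale=.002)
    return f.x,len(s),np.abs(f.fun).mean()
E
python3 - <<'E'
from h import *
for n in("scene","top"):
    p=cv2.imread(f"pics/{n}0.png")[:,:,::-1].copy();d=np.load(f"pics/{n}0.npy")
    for m,s,ce in blobs(p,"green"): 
        P=plane(n,ce,.006)
        if abs(P[1])<.5 and P[0]>.25: print("green",s,ce.round(1),P.round(4))
    for c in BOX: print(n,c,boxfit(n,p,d,c,np.array([.66,-.138])))
    X=cloud(n,d)
    for c in BOX:
        m=(mask(p,c)>0)&(d>0); q=X[m]; q=q[(np.hypot(*(q[:,:2]-[.66,-.138]).T)<.05)]
        t=q[abs(q[:,2]-BOX[c][1]-.04)<.003]; print(c,"top z/min-enclosing",len(t),t[:,2].mean().round(4),cv2.minEnclosingCircle((t[:,:2]*1000).astype(np.float32)))
    # knob
    z=X[...,2];k=(z>.166)&(z<.19)&(np.hypot(X[...,0]-.66,X[...,1]+.138)<.03);print("knob",k.sum(),X[k].mean(0).round(4))
E
```

```text
green [249 235  20  16 105] [258.6 243.7] [ 0.5884 -0.1545  0.006 ]
green [382 242  33  28 734] [397.8 255.4] [0.6419 0.1531 0.006 ]
scene blue (None, 4, 0)
scene yellow (array([ 0.66094774, -0.14311729]), 50, np.float64(0.0006041217089775243))
scene green (array([ 0.65947574, -0.14255684]), 54, np.float64(0.0006297450054588789))
scene red (array([ 0.66088973, -0.14146959]), 145, np.float64(0.0006539411695186438))
blue top z/min-enclosing 105 0.0408 ((663.2520751953125, -140.89784240722656), 32.6968994140625)
yellow top z/min-enclosing 140 0.0806 ((662.7727661132812, -142.65814208984375), 26.701343536376953)
green top z/min-enclosing 80 0.1205 ((663.0156860351562, -140.80795288085938), 19.969593048095703)
red top z/min-enclosing 99 0.1606 ((663.5941162109375, -140.085693359375), 14.528040885925293)
knob 36 [ 0.6634 -0.1412  0.1737]
green [366 141  15  12  76] [372.1 147.8] [ 0.6754 -0.1474  0.006 ]
green [245 151  27  26 552] [258.2 163.3] [0.638  0.1552 0.006 ]
top blue (array([ 0.65966586, -0.14046275]), 31, np.float64(0.0009283543342144347))
top yellow (array([ 0.6604476 , -0.14104319]), 8, np.float64(0.0011550273081720156))
top green (array([ 0.65863268, -0.14015723]), 21, np.float64(0.00037724615023678175))
top red (array([ 0.65971332, -0.13972855]), 38, np.float64(0.0006943718961057955))
blue top z/min-enclosing 53 0.0398 ((650.4893798828125, -134.68386840820312), 29.37181282043457)
yellow top z/min-enclosing 56 0.0799 ((657.4332885742188, -138.70028686523438), 24.830162048339844)
green top z/min-enclosing 47 0.1196 ((653.6422729492188, -137.1781005859375), 17.996910095214844)
red top z/min-enclosing 76 0.1598 ((659.0439453125, -138.134765625), 14.898701667785645)
knob 24 [ 0.6585 -0.1387  0.1719]
```

Emit:
{"api": "carry_out", "payload": {
  "moves": "2 -2 4.5 0 0 0 0; 52.1 -74.9 4.5 0 0 0 0; 52.1 -74.9 4.5 0 0 0 0; 52.1 -74.9 4.5 0 0 0 0; 52.1 -74.9 4.5 0 0 0 0; 52.1 -74.9 4.5 0 0 0 0; 52.1 -74.9 4.5 0 0 0 0; 52.1 -74.9 4.5 0 0 0 0; 52.1 -74.9 4.5 0 0 0 0; 52.1 -74.9 4.5 0 0 0 0",
  "squeeze": 10
}}

```text
clock: 1.1
tcp_pos: [0.4144, 0.2176, 0.2492]
ee_rot: [[-0.975, 0.224, 0.0], [0.224, 0.975, 0.0], [-0.0, 0.0, -1.0]]
wrist_force: [1.0, 1.1, -0.2]
finger_gap: 0.0938
```

Emit:
{"api": "carry_out", "payload": {
  "moves": "20 -30 0 0 0 0 0; 20 -30 0 0 0 0 0; 20 -30 0 0 0 0 0; 20 -30 0 0 0 0 0; 20 -30 0 0 0 0 0; 20 -30 0 0 0 0 0; 20 -30 0 0 0 0 0; 20 -30 0 0 0 0 0; 20 -30 0 0 0 0 0; 20 -30 0 0 0 0 0"
}}

```text
clock: 2.1
tcp_pos: [0.6133, -0.0795, 0.2487]
ee_rot: [[-0.975, 0.223, -0.001], [0.223, 0.975, 0.0], [0.001, 0.0, -1.0]]
wrist_force: [-0.7, 0.1, 0.4]
finger_gap: 0.0939
```

Emit:
{"api": "carry_out", "payload": {
  "moves": "2.4 -3 0 0 0 0 0; 4.8 -6 0 0 0 0 0; 4.8 -6 0 0 0 0 0; 4.8 -6 0 0 0 0 0; 4.8 -6 0 0 0 0 0"
}}

```text
clock: 2.6
tcp_pos: [0.6614, -0.1385, 0.2493]
ee_rot: [[-0.975, 0.222, 0.0], [0.222, 0.975, 0.001], [0.0, 0.001, -1.0]]
wrist_force: [0.2, 0.0, 0.4]
finger_gap: 0.0939
```

```bash
cat > look.py <<'E'
import sys
from h import *
for n in sys.argv[2:]:
    p,d=snapshot(n); cv2.imwrite(f"pics/{n}{sys.argv[1]}.png",p[:,:,::-1]); np.save(f"pics/{n}{sys.argv[1]}.npy",d)
s=read_state();print(s["clock"],s["tcp_pos"].round(4),s["wrist_force"].round(2),s["finger_gap"])
E
python3 look.py 1 scene
```

```text
2.65 [ 0.6615 -0.1386  0.2494] [-0.4   0.41 -0.21] 0.09375003701817558
```

View pics/scene1.png

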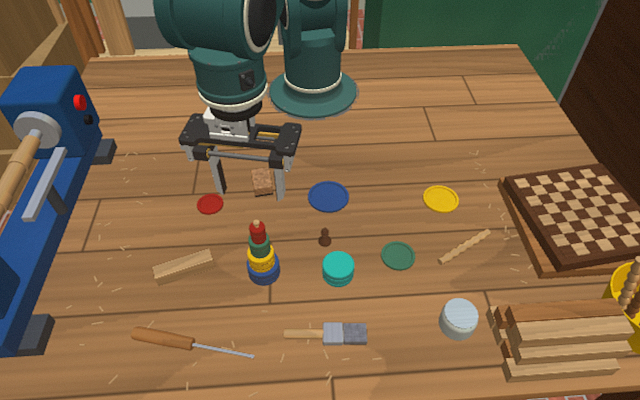

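The gripper is above the tower with the jaws along y and the tips near (222,192) and (280,198). Descending to the red box.

Emit:
{"api": "carry_out", "payload": {
  "moves": "0 -0.1 -3 0 0 0 0; 0 -0.1 -6 0 0 0 0; 0 -0.1 -8.5 0 0 0 0; 0 -0.1 -10.5 0 0 0 0; 0 -0.1 -11.6 0 0 0 0; 0 -0.1 -11.6 0 0 0 0; 0 -0.1 -11.6 0 0 0 0.5; 0 -0.1 -11.6 0 0 0 0.5; 0 -0.1 -11.6 0 0 0 0.5; 0 -0.1 -11.6 0 0 0 0.5"
}}

```text
clock: 3.65
tcp_pos: [0.662, -0.1415, 0.1337]
ee_rot: [[-0.975, 0.224, 0.001], [0.224, 0.975, -0.0], [-0.001, 0.0, -1.0]]
wrist_force: [-0.9, 0.1, 0.2]
finger_gap: 0.0652
```

```bash
python3 look.py 2 scene; python3 -c "
import cv2;p=cv2.imread('pics/scene2.png');cv2.imwrite('pics/c2.png',cv2.resize(p[170:300,190:340],None,fx=4,fy=4,interpolation=2))"
```

```text
3.7 [ 0.6619 -0.1415  0.1335] [ 0.6   0.14 -0.14] 0.06131300099604004
```

View pics/c2.png

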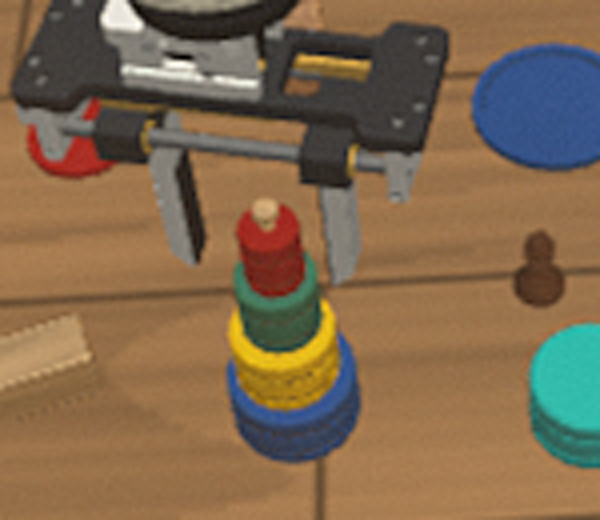

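```bash
python3 - <<'E'
from h import *
d=np.load("pics/scene2.npy");p=cv2.imread("pics/scene2.png")[:,:,::-1].copy();X=cloud("scene",d)
print(boxfit("scene",p,d,"red",np.array([.66,-.14])))
ay=np.array([.224,.975]);ax=np.array([-.975,.224])
q=X[(d>0)&(X[...,2]>.137)&(X[...,2]<.165)&(np.hypot(X[...,0]-.66,X[...,1]+.14)<.09)]
rel=(q[:,:2]-[.662,-.1415]); a,b=rel@ax,rel@ay
for s in(-1,1):
    k=(b*s>.022);print(s,k.sum(),"ax",a[k].min().round(4),a[k].max().round(4),"ay",np.percentile(b[k],[0,5,50,95,100]).round(4))
k=abs(b)<.022;print("box",a[k].min(),a[k].max(),b[k].min(),b[k].max())
E
```

```text
(array([ 0.66081724, -0.14158428]), 144, np.float64(0.0005671068412748296))
-1 85 ax -0.012 0.0076 ay [-0.0465 -0.0449 -0.0365 -0.0343 -0.0337]
1 68 ax -0.012 0.0092 ay [0.0305 0.0317 0.0387 0.043  0.0434]
box -0.015273130216652468 0.012629446053860809 -0.015346121316951525 0.014988143569084067
```

Emit:
{"api": "carry_out", "payload": {
  "moves": "0 0.15 0 0 0 0 0.5; 0 0.15 0 0 0 0 0.5; 0 0.15 0 0 0 0 1; 0 0.15 0 0 0 0 1; 0 0.15 0 0 0 0 1; 0 0.15 0 0 0 0 1; 0 0.15 0 0 0 0 1; 0 0.15 0 0 0 0 1; 0 0.15 0 0 0 0 1; 0 0.15 0 0 0 0 1"
}}

```text
clock: 4.7
tcp_pos: [0.6617, -0.14, 0.1331]
ee_rot: [[-0.975, 0.224, -0.0], [0.224, 0.975, -0.0], [0.0, -0.0, -1.0]]
wrist_force: [-0.7, -0.5, 0.2]
finger_gap: 0.0298
```

```bash
python3 look.py 3 scene; python3 -c "
import cv2;p=cv2.imread('pics/scene3.png');cv2.imwrite('pics/c3.png',cv2.resize(p[170:300,190:340],None,fx=4,fy=4,interpolation=2))"
```

```text
4.75 [ 0.6617 -0.14    0.1331] [ 0.32  0.05 -0.48] 0.029604323353868565
```

View pics/c3.png

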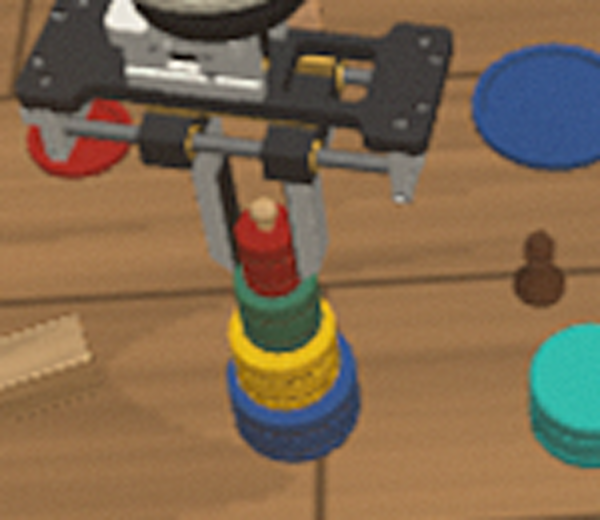

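Emit:
{"api": "carry_out", "payload": {
  "moves": "0 0 0.5 0 0 0 1; 0 0 2 0 0 0 1; 0 0 4.5 0 0 0 1; -1.5 -1 7 0 0 0 1; -4.5 -3 8 0 0 0 1; -7.8 -5.2 8 0 0 0 1; -11.4 -7.6 8 0 0 0 1; -15 -10 8 0 0 0 1; -18 -12 8 0 0 0 1; -20.3 -13.5 8 0 0 0 1"
}}

```text
clock: 5.75
tcp_pos: [0.4569, -0.2765, 0.2146]
ee_rot: [[-0.974, 0.226, 0.002], [0.226, 0.974, -0.0], [-0.002, 0.0, -1.0]]
wrist_force: [0.0, -0.6, -0.3]
finger_gap: 0.0298
```

```bash
python3 look.py 4 scene
```

```text
5.8 [ 0.4539 -0.279   0.2147] [-3.4  -5.94  1.2 ] 0.029701235556019518
```

View pics/scene4.png

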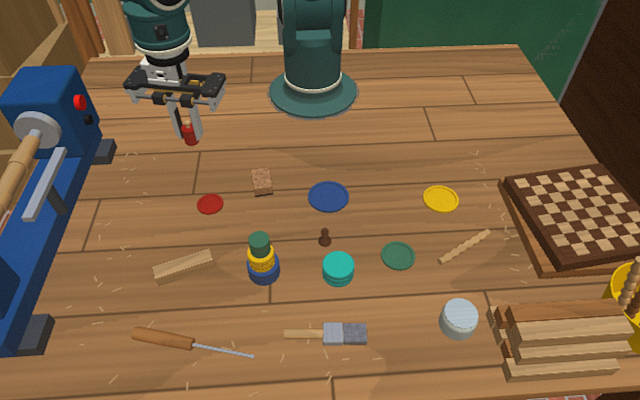

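Red is held upright and the rest of the tower is undisturbed. Descending part way, then settling.

Emit:
{"api": "carry_out", "payload": {
  "moves": "0 0 0 0 0 0 1; 0 0 -3 0 0 0 1; 0 0 -7 0 0 0 1; 0 0 -11 0 0 0 1; 0 0 -14.5 0 0 0 1; 0 0 -16.5 0 0 0 1; 0 0 -17.5 0 0 0 1; 0 0 -17.5 0 0 0 1; 0 0 -17.5 0 0 0 1"
}}

```text
clock: 6.7
tcp_pos: [0.4596, -0.2751, 0.0392]
ee_rot: [[-0.975, 0.224, 0.001], [0.224, 0.975, -0.0], [-0.001, -0.0, -1.0]]
wrist_force: [0.9, -0.3, -0.6]
finger_gap: 0.0295
```

```bash
python3 look.py 5 scene top;  python3 - <<'E'
from h import *
for n in ("scene","top"):
    p=cv2.imread(f"pics/{n}5.png")[:,:,::-1].copy();d=np.load(f"pics/{n}5.npy");print(boxfit(n,p,d,"red",np.array([.4575,-.275]),.022))
p=cv2.imread('pics/scene5.png');cv2.imwrite('pics/c5.png',cv2.resize(p[130:260,140:290],None,fx=4,fy=4,interpolation=2))
E
```

```text
6.8 [ 0.4596 -0.2752  0.0394] [-0.83  0.11 -0.47] 0.029588965773337177
(array([ 0.45850052, -0.27711321]), 81, np.float64(0.0008258510138920743))
(None, 0, 0)
```

View pics/c5.png

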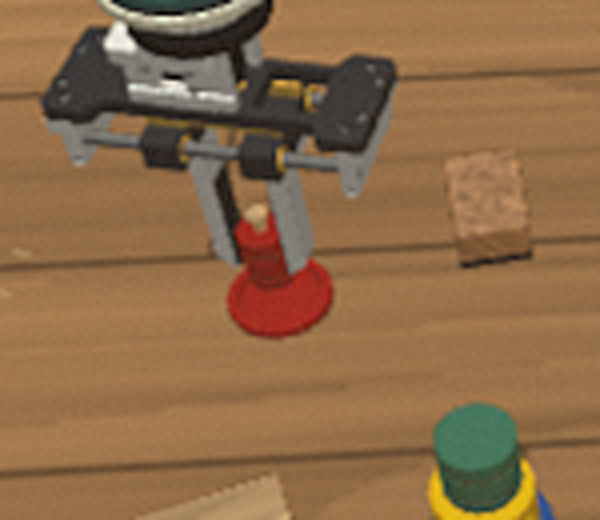

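Emit:
{"api": "carry_out", "payload": {
  "moves": "0 0 -0.6 0 0 0 1; 0 0 -1.2 0 0 0 1; 0 0 -1.6 0 0 0 1; 0 0 -1.9 0 0 0 1; 0 0 -2.1 0 0 0 1; 0 0 -2.2 0 0 0 1; 0 0 -2.2 0 0 0 1; 0 0 -2.2 0 0 0 1"
}}

```text
clock: 7.6
tcp_pos: [0.4589, -0.275, 0.0163]
ee_rot: [[-0.975, 0.224, 0.0], [0.224, 0.975, -0.0], [-0.0, -0.0, -1.0]]
wrist_force: [-0.9, 1.3, 5.5]
finger_gap: 0.0299
```

Contact felt at 5.5 N. Release and rise.

Emit:
{"api": "carry_out", "payload": {
  "moves": "0 0 0 0 0 0 0.6; 0 0 0 0 0 0 0.4; 0 0 0 0 0 0 0.4; 0 0 0 0 0 0 0.4; 0 0 0 0 0 0 0.4; 0 0 2 0 0 0 0.4; 0 0 6 0 0 0 0.4; 0 0 10 0 0 0 0.2; 0 0 14 0 0 0 0; 0 0 17 0 0 0 0"
}}

```text
clock: 8.6
tcp_pos: [0.4589, -0.2753, 0.1885]
ee_rot: [[-0.975, 0.224, 0.001], [0.224, 0.975, -0.001], [-0.002, -0.0, -1.0]]
wrist_force: [0.1, 0.4, 0.5]
finger_gap: 0.0765
```

```bash
python3 look.py 6 scene; python3 - <<'E'
from h import *
p=cv2.imread('pics/scene6.png')[:,:,::-1].copy();d=np.load("pics/scene6.npy")
print(boxfit("scene",p,d,"red",np.array([.4575,-.275]),.004))
for c in("green","yellow"):print(c,boxfit("scene",p,d,c,np.array([.66,-.141])))
cv2.imwrite('pics/c6.png',cv2.resize(p[170:300,180:330,::-1],None,fx=4,fy=4,interpolation=2))
E
```

```text
8.65 [ 0.4603 -0.2763  0.1923] [ 1.89 -1.15  6.02] 0.08107424411271344
(array([ 0.4575204 , -0.27609814]), 181, np.float64(0.005254017553011513))
green (array([ 0.65954846, -0.14241269]), 59, np.float64(0.000626058768143624))
yellow (array([ 0.66124319, -0.14337118]), 55, np.float64(0.0006395972991619402))
```

View pics/c6.png

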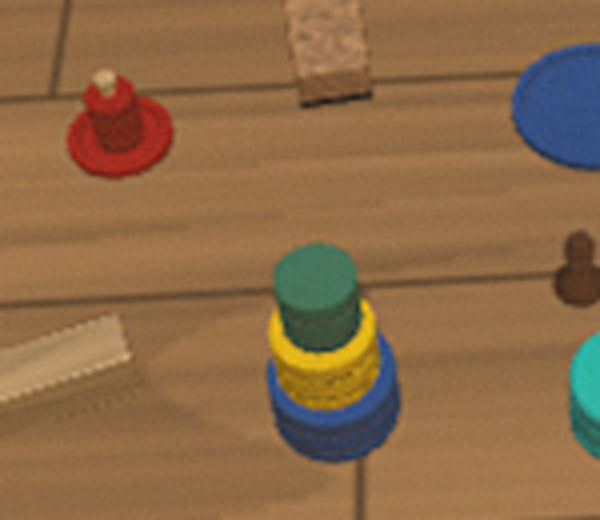

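Red stands in its tray (about (115,115) in the crop). Green next.

Emit:
{"api": "carry_out", "payload": {
  "moves": "3 2 0 0 0 0 0; 7 4.7 0 0 0 0 0; 11 7.3 0 0 0 0 0; 15 10 0 0 0 0 0; 18 12 0 0 0 0 0; 19.5 13 0 0 0 0 0; 20.1 13.4 0 0 0 0 0; 20.1 13.4 0 0 0 0 0; 20.1 13.4 0 0 0 0 0; 20.1 13.4 0 0 0 0 0"
}}

```text
clock: 9.65
tcp_pos: [0.6589, -0.1421, 0.1864]
ee_rot: [[-0.974, 0.225, 0.0], [0.225, 0.974, -0.0], [-0.0, -0.0, -1.0]]
wrist_force: [0.0, -0.5, 0.2]
finger_gap: 0.0942
```

Emit:
{"api": "carry_out", "payload": {
  "moves": "0.1 0.1 -2.5 0 0 0 0; 0.1 0.1 -5 0 0 0 0; 0.1 0.1 -7.5 0 0 0 0.2; 0.1 0.1 -9 0 0 0 0.3; 0.1 0.1 -9.3 0 0 0 0.3; 0.1 0.1 -9.3 0 0 0 0.3; 0.1 0.1 -9.3 0 0 0 0.3; 0.1 0.1 -9.3 0 0 0 0.3"
}}

```text
clock: 10.45
tcp_pos: [0.6612, -0.1402, 0.0943]
ee_rot: [[-0.975, 0.224, 0.002], [0.224, 0.975, -0.0], [-0.002, 0.0, -1.0]]
wrist_force: [-0.7, 0.0, -0.0]
finger_gap: 0.0662
```

```bash
cat > rel.py <<'E'
import sys
from h import *
# finger centre and box centre along jaw axis, scene cam
n,c,z0,half=sys.argv[1],sys.argv[2],float(sys.argv[3]),float(sys.argv[4])
d=np.load(f"pics/scene{n}.npy");p=cv2.imread(f"pics/scene{n}.png")[:,:,::-1].copy();X=cloud("scene",d)
s=read_state();t=s["tcp_pos"];R=s["ee_rot"];ax,ay=R[:2,0],R[:2,1]
f=boxfit("scene",p,d,c,t[:2],z0);print(f);r=f[0]-t[:2];print("box rel ax,ay",r@ax,r@ay)
hsv=cv2.cvtColor(p,cv2.COLOR_RGB2HSV)
q=X[(d>0)&(hsv[...,1]<70)&(X[...,2]>t[2]+.005)&(X[...,2]<t[2]+.035)&(np.hypot(X[...,0]-t[0],X[...,1]-t[1])<.09)]
rel=q[:,:2]-t[:2];b=rel@ay
E_=[]
for s in(-1,1):
    k=b*s>half;e=np.percentile(b[k],[2,98]);print(s,k.sum(),e.round(4));E_+=list(e)
print("finger centre ay",np.mean(E_))
E
python3 look.py 7 scene; python3 rel.py 7 green .08 .023;python3 -c "
import cv2;p=cv2.imread('pics/scene7.png');cv2.imwrite('pics/c7.png',cv2.resize(p[170:300,190:340],None,fx=4,fy=4,interpolation=2))"
```

```text
10.5 [ 0.6612 -0.1401  0.0941] [-0.04 -0.12 -0.87] 0.06556153749289914
(array([ 0.65951168, -0.14239895]), 74, np.float64(0.0005068459527705724))
box rel ax,ay 0.001117158780916483 -0.002631590441918906
-1 59 [-0.0453 -0.0348]
1 64 [0.0329 0.0433]
finger centre ay -0.0010087300778667974
```

View pics/c7.png

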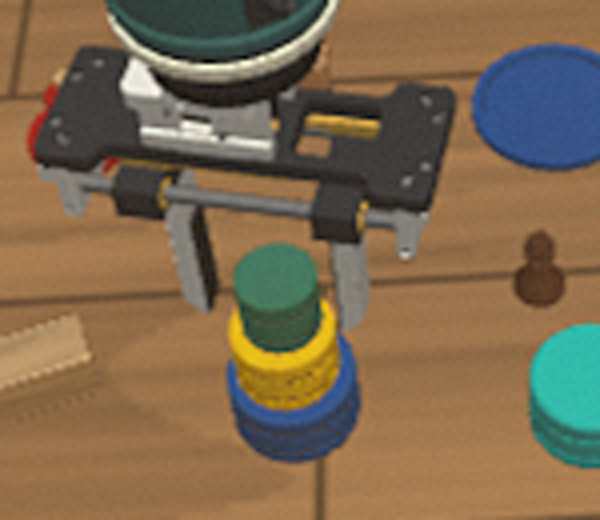

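Emit:
{"api": "carry_out", "payload": {
  "moves": "0 -0.15 -0.1 0 0 0 0.3; 0 -0.15 -0.1 0 0 0 0.3; 0 -0.15 -0.1 0 0 0 1; 0 -0.15 -0.1 0 0 0 1; 0 -0.15 -0.1 0 0 0 1; 0 -0.15 -0.1 0 0 0 1; 0 -0.15 -0.1 0 0 0 1; 0 -0.15 -0.1 0 0 0 1; 0 -0.15 -0.1 0 0 0 1"
}}

```text
clock: 11.4
tcp_pos: [0.6607, -0.1415, 0.0921]
ee_rot: [[-0.975, 0.224, 0.0], [0.224, 0.975, -0.0], [-0.0, -0.0, -1.0]]
wrist_force: [0.5, 0.0, 0.1]
finger_gap: 0.0416
```

Emit:
{"api": "carry_out", "payload": {
  "moves": "0 0 0.5 0 0 0 1; 0 0 2.5 0 0 0 1; 0 1 5 0 0 0 1; -0.3 4 7 0 0 0 1; -0.6 8 8 0 0 0 1; -0.9 12 8 0 0 0 1; -1.2 16 8 0 0 0 1; -1.5 20 8 0 0 0 1; -1.8 24 8 0 0 0 1; -2 27 8 0 0 0 1"
}}

```text
clock: 12.4
tcp_pos: [0.6403, 0.1315, 0.1725]
ee_rot: [[-0.975, 0.222, 0.0], [0.222, 0.975, 0.001], [0.0, 0.001, -1.0]]
wrist_force: [0.3, -0.5, -0.3]
finger_gap: 0.0415
```

Emit:
{"api": "carry_out", "payload": {
  "moves": "0 1.5 0 0 0 0 1; 0 2.5 0 0 0 0 1; 0 2.5 -2 0 0 0 1; 0 2.5 -5 0 0 0 1; 0 2.5 -8 0 0 0 1; 0 2.5 -11 0 0 0 1; 0 2.5 -13 0 0 0 1; 0 2.5 -13.5 0 0 0 1; 0 2.5 -13.5 0 0 0 1; 0 2.5 -13.5 0 0 0 1"
}}

```text
clock: 13.4
tcp_pos: [0.6416, 0.153, 0.0384]
ee_rot: [[-0.974, 0.225, 0.002], [0.225, 0.974, 0.0], [-0.002, 0.0, -1.0]]
wrist_force: [-0.5, -0.1, 0.2]
finger_gap: 0.0414
```

```bash
python3 look.py 8 scene; python3 - <<'E'
from h import *
p=cv2.imread('pics/scene8.png')[:,:,::-1].copy();d=np.load("pics/scene8.npy");t=read_state()["tcp_pos"]
print(boxfit("scene",p,d,"green",t[:2],t[2]-.012))
cv2.imwrite('pics/c8.png',cv2.resize(p[170:300,310:460,::-1],None,fx=4,fy=4,interpolation=2))
E
```

```text
13.45 [0.6416 0.1532 0.0385] [-0.3  -0.13 -0.22] 0.041652139312377774
(array([0.63962185, 0.15102248]), 58, np.float64(0.0005507169351468232))
```

View pics/c8.png

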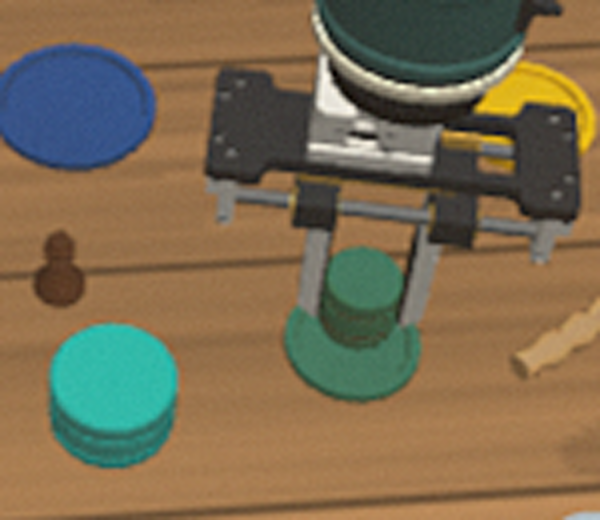

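Emit:
{"api": "carry_out", "payload": {
  "moves": "0.2 0.2 -0.5 0 0 0 1; 0.2 0.2 -1.2 0 0 0 1; 0.2 0.2 -1.6 0 0 0 1; 0.2 0.2 -1.9 0 0 0 1; 0.2 0.2 -2.1 0 0 0 1; 0.2 0.2 -2.2 0 0 0 1; 0.2 0.2 -2.2 0 0 0 1; 0.2 0.2 -2.2 0 0 0 1"
}}

```text
clock: 14.25
tcp_pos: [0.6429, 0.1554, 0.0155]
ee_rot: [[-0.975, 0.224, 0.0], [0.224, 0.975, -0.0], [-0.0, 0.0, -1.0]]
wrist_force: [-2.4, -1.4, 5.3]
finger_gap: 0.0416
```

Set down with 5 N of contact. Release, rise and head back.

Emit:
{"api": "carry_out", "payload": {
  "moves": "0 0 0 0 0 0 0.4; 0 0 0 0 0 0 0.3; 0 0 0 0 0 0 0.3; 0 0 0 0 0 0 0.3; 0 0 0 0 0 0 0.3; 0 0 2 0 0 0 0.3; 0 0 6 0 0 0 0.2; 0 0 10 0 0 0 0; 0 0 13 0 0 0 0; 0 0 14 0 0 0 0"
}}

```text
clock: 15.25
tcp_pos: [0.644, 0.1557, 0.1586]
ee_rot: [[-0.975, 0.224, 0.004], [0.224, 0.975, 0.001], [-0.004, 0.002, -1.0]]
wrist_force: [-0.7, -0.9, 0.0]
finger_gap: 0.0925
```

Emit:
{"api": "carry_out", "payload": {
  "moves": "0.2 -3 0 0 0 0 0; 0.4 -7 0 0 0 0 0; 0.6 -11 0 0 0 0 0; 0.8 -15 0 0 0 0 0; 1 -19 0 0 0 0 0; 1.2 -23 0 0 0 0 0; 1.5 -26 0 0 0 0 0; 1.7 -28.5 0 0 0 0 0; 1.8 -29.7 0 0 0 0 0; 1.8 -29.7 0 0 0 0 0"
}}

```text
clock: 16.25
tcp_pos: [0.6603, -0.1429, 0.1546]
ee_rot: [[-0.974, 0.226, -0.001], [0.226, 0.974, -0.001], [0.001, -0.001, -1.0]]
wrist_force: [0.4, 0.4, -0.4]
finger_gap: 0.0938
```

```bash
python3 look.py 9 scene; python3 - <<'E'
from h import *
p=cv2.imread('pics/scene9.png')[:,:,::-1].copy();d=np.load("pics/scene9.npy")
for c in("yellow","blue"):print(c,boxfit("scene",p,d,c,np.array([.66,-.141])))
E
```

```text
16.3 [ 0.6606 -0.1411  0.1546] [-0.71  1.47 -0.23] 0.09421972158523204
yellow (array([ 0.66096941, -0.14337902]), 49, np.float64(0.0006044556395665821))
blue (None, 2, 0)
```

View pics/scene9.png

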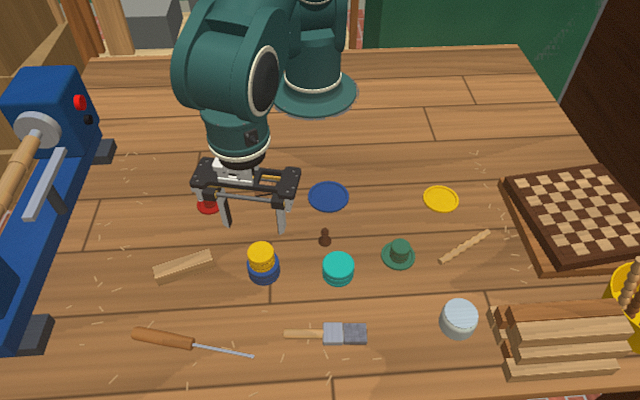

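Green stands in its tray at (400,250). Descending on yellow.

Emit:
{"api": "carry_out", "payload": {
  "moves": "0 0 -2.5 0 0 0 0; 0 0 -5.5 0 0 0 0; 0 0 -8 0 0 0 0; 0 0 -9.5 0 0 0 0.1; 0 0 -10.2 0 0 0 0.15; 0 0 -10.2 0 0 0 0.15; 0 0 -10.2 0 0 0 0.15; 0 0 -10.2 0 0 0 0.15",
  "squeeze": 15
}}

```text
clock: 17.1
tcp_pos: [0.6614, -0.1415, 0.0543]
ee_rot: [[-0.975, 0.224, 0.002], [0.224, 0.975, -0.0], [-0.002, 0.0, -1.0]]
wrist_force: [-0.4, -0.9, 0.2]
finger_gap: 0.0798
```

```bash
python3 look.py 10 scene; python3 rel.py 10 yellow .04 .03
```

```text
17.15 [ 0.6613 -0.1415  0.0541] [ 0.53  0.7  -0.21] 0.07994863753268149
(array([ 0.66108232, -0.14321567]), 50, np.float64(0.0006137036663738143))
box rel ax,ay -0.00018345775782398538 -0.001696128348167198
-1 52 [-0.0532 -0.0421]
1 63 [0.0388 0.0503]
finger centre ay -0.0015493200114940538
```

Centred to within 0.2 mm. Lower by 1.5 mm and grip.

Emit:
{"api": "carry_out", "payload": {
  "moves": "0 0 -0.15 0 0 0 0.15; 0 0 -0.15 0 0 0 1; 0 0 -0.15 0 0 0 1; 0 0 -0.15 0 0 0 1; 0 0 -0.15 0 0 0 1; 0 0 -0.15 0 0 0 1; 0 0 -0.15 0 0 0 1; 0 0 -0.15 0 0 0 1"
}}

```text
clock: 17.95
tcp_pos: [0.6608, -0.1415, 0.0516]
ee_rot: [[-0.975, 0.224, 0.0], [0.224, 0.975, -0.0], [-0.0, -0.0, -1.0]]
wrist_force: [-0.0, -0.4, 0.8]
finger_gap: 0.054
```

Emit:
{"api": "carry_out", "payload": {
  "moves": "0 0 0.5 0 0 0 1; 0 0 2.5 0 0 0 1; -0.5 1.2 5 0 0 0 1; -1.7 4 7.5 0 0 0 1; -3.3 7.8 9 0 0 0 1; -5 12 9 0 0 0 1; -6.7 16 9 0 0 0 1; -8.4 20 9 0 0 0 1; -10 24 9 0 0 0 1; -11.7 28 9 0 0 0 1"
}}

```text
clock: 18.95
tcp_pos: [0.5429, 0.14, 0.1421]
ee_rot: [[-0.975, 0.224, 0.001], [0.224, 0.975, 0.0], [-0.0, 0.0, -1.0]]
wrist_force: [1.3, -0.7, -0.4]
finger_gap: 0.0537
```

Emit:
{"api": "carry_out", "payload": {
  "moves": "-1.7 4 0 0 0 0 1; -3.4 8 0 0 0 0 1; -5 12 0 0 0 0 1; -6 14.4 0 0 0 0 1; -6.4 15.1 0 0 0 0 1; -6.4 15.1 0 0 0 0 1; -6.4 15.1 -3 0 0 0 1; -6.4 15.1 -6 0 0 0 1; -6.4 15.1 -8.5 0 0 0 1; -6.4 15.1 -10 0 0 0 1"
}}

```text
clock: 19.95
tcp_pos: [0.48, 0.2874, 0.0401]
ee_rot: [[-0.974, 0.226, -0.001], [0.226, 0.974, -0.002], [0.0, -0.002, -1.0]]
wrist_force: [-0.2, 0.1, 0.2]
finger_gap: 0.0539
```

Emit:
{"api": "carry_out", "payload": {
  "moves": "0 0 0 0 0 0 1; 0 0 0 0 0 0 1; 0 0 0 0 0 0 1"
}}

```text
clock: 20.25
tcp_pos: [0.4806, 0.2897, 0.0429]
ee_rot: [[-0.975, 0.224, 0.001], [0.224, 0.975, 0.001], [-0.001, 0.001, -1.0]]
wrist_force: [0.7, 0.5, -0.5]
finger_gap: 0.0537
```

```bash
python3 look.py 11 scene; python3 - <<'E'
from h import *
p=cv2.imread('pics/scene11.png')[:,:,::-1].copy();d=np.load("pics/scene11.npy");t=read_state()["tcp_pos"]
print(boxfit("scene",p,d,"yellow",t[:2],t[2]-.0116))
cv2.imwrite('pics/c11.png',cv2.resize(p[120:250,360:510,::-1],None,fx=4,fy=4,interpolation=2))
E
```

```text
20.3 [0.4804 0.2898 0.0428] [ 0.24 -0.12  0.24] 0.05360586485376923
(array([0.48046628, 0.28716313]), 47, np.float64(0.0008692858176738905))
```

View pics/c11.png

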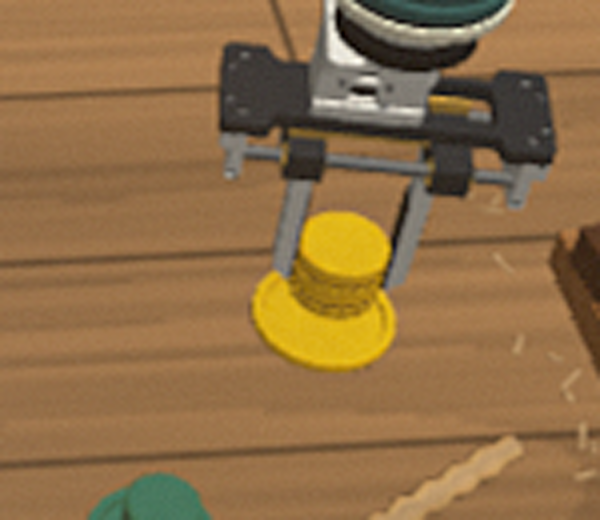

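Emit:
{"api": "carry_out", "payload": {
  "moves": "0.1 0.15 -0.7 0 0 0 1; 0.1 0.15 -1.4 0 0 0 1; 0.1 0.15 -2 0 0 0 1; 0.1 0.15 -2.3 0 0 0 1; 0.1 0.15 -2.5 0 0 0 1; 0.1 0.15 -2.6 0 0 0 1; 0.1 0.15 -2.65 0 0 0 1; 0.1 0.15 -2.65 0 0 0 1"
}}

```text
clock: 21.1
tcp_pos: [0.4807, 0.2909, 0.0156]
ee_rot: [[-0.975, 0.224, -0.0], [0.224, 0.975, -0.0], [0.0, -0.0, -1.0]]
wrist_force: [-4.5, -2.5, 9.0]
finger_gap: 0.0537
```

Contact at 9 N. Release, rise, return.

Emit:
{"api": "carry_out", "payload": {
  "moves": "0 0 0 0 0 0 0.2; 0 0 0 0 0 0 0.1; 0 0 0 0 0 0 0.1; 0 0 0 0 0 0 0.1; 0 0 0 0 0 0 0.1; 0 0 2 0 0 0 0.1; 0 0 5 0 0 0 0; 0 0 9 0 0 0 0; 0 0 11 0 0 0 0; 0 0 12 0 0 0 0"
}}

```text
clock: 22.1
tcp_pos: [0.4813, 0.2915, 0.137]
ee_rot: [[-0.975, 0.224, 0.002], [0.224, 0.975, 0.002], [-0.001, 0.002, -1.0]]
wrist_force: [0.2, -0.1, -1.0]
finger_gap: 0.0938
```

Emit:
{"api": "carry_out", "payload": {
  "moves": "1.7 -4 0 0 0 0 0; 3.4 -8 0 0 0 0 0; 5 -12 0 0 0 0 0; 6.7 -16 0 0 0 0 0; 8.3 -20 0 0 0 0 0; 10 -24 0 0 0 0 0; 11.7 -28 0 0 0 0 0; 13.4 -32 0 0 0 0 0; 15 -36 0 0 0 0 0; 16.2 -39 0 0 0 0 0"
}}

```text
clock: 23.1
tcp_pos: [0.6428, -0.1019, 0.134]
ee_rot: [[-0.974, 0.225, -0.001], [0.225, 0.974, -0.001], [0.001, -0.001, -1.0]]
wrist_force: [-0.6, 0.6, -0.2]
finger_gap: 0.094
```

Emit:
{"api": "carry_out", "payload": {
  "moves": "1.4 -3 0 0 0 0 0; 1.8 -4 0 0 0 0 0; 1.8 -4 0 0 0 0 0; 1.8 -4 0 0 0 0 0; 1.8 -4 0 0 0 0 0"
}}

```text
clock: 23.6
tcp_pos: [0.6605, -0.137, 0.1349]
ee_rot: [[-0.975, 0.222, -0.0], [0.222, 0.975, 0.001], [0.001, 0.001, -1.0]]
wrist_force: [-0.2, -0.9, 0.7]
finger_gap: 0.0938
```

```bash
python3 look.py 12 scene; python3 - <<'E'
from h import *
p=cv2.imread('pics/scene12.png')[:,:,::-1].copy();d=np.load("pics/scene12.npy");X=cloud("scene",d)
print(boxfit("scene",p,d,"blue",np.array([.66,-.141])))
q=X[(mask(p,"blue")>0)&(d>0)];q=q[(np.hypot(*(q[:,:2]-[.66,-.141]).T)<.05)&(q[:,2]>.036)]
print(len(q),cv2.minEnclosingCircle((q[:,:2]*1000).astype(np.float32)),q[:,2].mean())
E
```

```text
23.65 [ 0.6607 -0.1372  0.1351] [ 0.36 -0.43  0.4 ] 0.09380152135932937
(None, 2, 0)
634 ((663.40087890625, -141.11045837402344), 33.0748176574707) 0.041500420617359784
```

View pics/scene12.png

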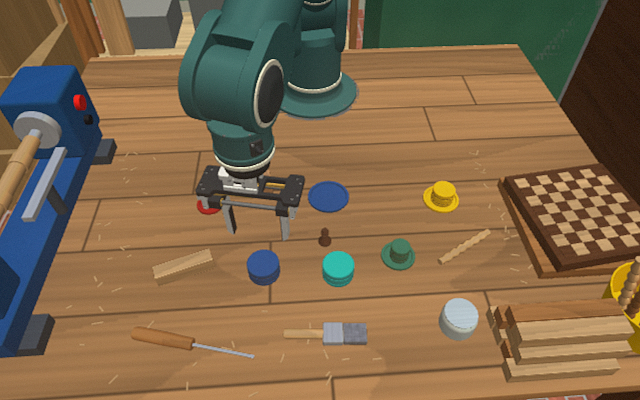

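Yellow stands in its tray at (442,193), and only blue at (263,266) remains.

Emit:
{"api": "carry_out", "payload": {
  "moves": "0 -0.3 -2 0 0 0 0; 0 -0.3 -5 0 0 0 0; 0 -0.3 -8 0 0 0 0; 0 -0.3 -10 0 0 0 0; 0 -0.3 -11.2 0 0 0 0; 0 -0.3 -11.9 0 0 0 0; 0 -0.3 -12.1 0 0 0 0; 0 -0.3 -12.1 0 0 0 0"
}}

```text
clock: 24.45
tcp_pos: [0.6611, -0.1419, 0.0148]
ee_rot: [[-0.975, 0.224, 0.001], [0.224, 0.975, -0.0], [-0.001, -0.0, -1.0]]
wrist_force: [0.2, 1.5, 0.8]
finger_gap: 0.094
```

```bash
sed -i 's/"blue":\[(105,122)\]/"blue":[(100,130)]/; s/(a,75 if c=="green" else 140,50)/(a,75 if c in("green","blue") else 140,30)/' h.py; python3 look.py 13 scene; python3 rel.py 13 blue 0 .037;python3 -c "
import cv2;p=cv2.imread('pics/scene13.png');cv2.imwrite('pics/c13.png',cv2.resize(p[190:320,190:340],None,fx=4,fy=4,interpolation=2))"
```

```text
24.5 [ 0.6612 -0.142   0.015 ] [-0.91  0.2   0.12] 0.09433961789368091
(array([ 0.66071675, -0.14237918]), 200, np.float64(0.0006545307579346627))
box rel ax,ay 0.0004326912763845341 -0.00047474782623658433
-1 52 [-0.0595 -0.0483]
1 51 [0.0474 0.0576]
finger centre ay -0.0006941436522406742
```

View pics/c13.png

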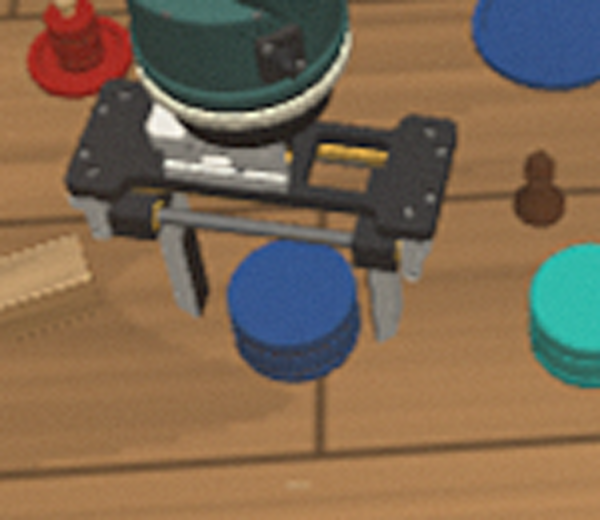

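Emit:
{"api": "carry_out", "payload": {
  "moves": "0 0.05 -0.15 0 0 0 0; 0 0.05 -0.15 0 0 0 0.3; 0 0.05 -0.15 0 0 0 1; 0 0.05 -0.15 0 0 0 1; 0 0.05 -0.15 0 0 0 1; 0 0.05 -0.15 0 0 0 1; 0 0.05 -0.15 0 0 0 1; 0 0.05 -0.15 0 0 0 1",
  "squeeze": 20
}}

```text
clock: 25.3
tcp_pos: [0.6608, -0.1414, 0.0127]
ee_rot: [[-0.975, 0.224, 0.0], [0.224, 0.975, 0.0], [-0.0, 0.0, -1.0]]
wrist_force: [-0.1, 0.8, 2.0]
finger_gap: 0.0675
```

Emit:
{"api": "carry_out", "payload": {
  "moves": "0 0 0.5 0 0 0 1; 0 0 2.5 0 0 0 1; 0 0 5.5 0 0 0 1; -1 0.8 8 0 0 0 1; -4 3 9 0 0 0 1; -7.5 5.6 9 0 0 0 1; -11 8.2 9 0 0 0 1; -14.5 10.9 9 0 0 0 1; -18 13.5 9 0 0 0 1; -20 15 9 0 0 0 1"
}}

```text
clock: 26.3
tcp_pos: [0.4581, 0.0102, 0.1026]
ee_rot: [[-0.975, 0.223, -0.001], [0.223, 0.975, 0.001], [0.001, 0.001, -1.0]]
wrist_force: [0.5, 0.1, -1.1]
finger_gap: 0.0675
```

Emit:
{"api": "carry_out", "payload": {
  "moves": "-0.7 0.5 0 0 0 0 1; -0.7 0.5 -1 0 0 0 1; -0.7 0.5 -3 0 0 0 1; -0.7 0.5 -5 0 0 0 1; -0.7 0.5 -6 0 0 0 1; -0.7 0.5 -6 0 0 0 1; -0.7 0.5 -6 0 0 0 1; -0.7 0.5 -6 0 0 0 1"
}}

```text
clock: 27.1
tcp_pos: [0.4544, 0.0134, 0.0432]
ee_rot: [[-0.975, 0.224, 0.001], [0.224, 0.975, 0.0], [-0.001, 0.0, -1.0]]
wrist_force: [-0.4, 0.5, -1.3]
finger_gap: 0.0677
```

```bash
python3 look.py 14 scene; python3 - <<'E'
from h import *
p=cv2.imread('pics/scene14.png')[:,:,::-1].copy();d=np.load("pics/scene14.npy");t=read_state()["tcp_pos"]
print(boxfit("scene",p,d,"blue",t[:2],t[2]-.0127))
cv2.imwrite('pics/c14.png',cv2.resize(p[120:250,250:400,::-1],None,fx=4,fy=4,interpolation=2))
E
```

```text
27.15 [0.4543 0.0135 0.0432] [-0.15 -0.2  -1.04] 0.06757605934862668
(array([0.45383574, 0.01086605]), 192, np.float64(0.0008268074652158635))
```

View pics/c14.png

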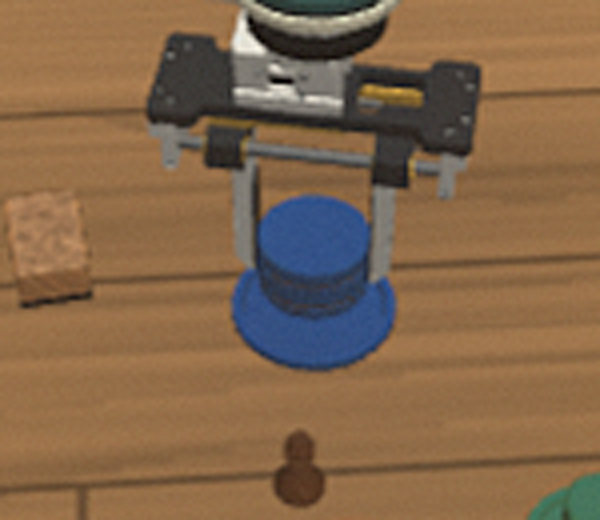

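Emit:
{"api": "carry_out", "payload": {
  "moves": "0.2 0.15 -0.7 0 0 0 1; 0.2 0.15 -1.4 0 0 0 1; 0.2 0.15 -1.9 0 0 0 1; 0.2 0.15 -2.2 0 0 0 1; 0.2 0.15 -2.4 0 0 0 1; 0.2 0.15 -2.5 0 0 0 1; 0.2 0.15 -2.6 0 0 0 1; 0.2 0.15 -2.6 0 0 0 1"
}}

```text
clock: 27.95
tcp_pos: [0.4558, 0.015, 0.0167]
ee_rot: [[-0.975, 0.224, 0.0], [0.224, 0.975, -0.0], [-0.0, 0.0, -1.0]]
wrist_force: [-0.7, 0.9, -1.2]
finger_gap: 0.0677
```

Emit:
{"api": "carry_out", "payload": {
  "moves": "0 0 -0.05 0 0 0 1; 0 0 -0.1 0 0 0 1; 0 0 -0.1 0 0 0 1; 0 0 -0.1 0 0 0 1"
}}

```text
clock: 28.35
tcp_pos: [0.4561, 0.015, 0.0163]
ee_rot: [[-0.975, 0.224, 0.001], [0.224, 0.975, 0.0], [-0.001, 0.001, -1.0]]
wrist_force: [-6.5, -1.1, 20.8]
finger_gap: 0.0675
```

Emit:
{"api": "carry_out", "payload": {
  "moves": "0 0 0.05 0 0 0 1; 0 0 0.05 0 0 0 0.2; 0 0 0.05 0 0 0 0; 0 0 0.05 0 0 0 0; 0 0 0.05 0 0 0 0; 0 0 1.5 0 0 0 0; 0 0 5 0 0 0 0; 0 0 9 0 0 0 0; 0 0 13 0 0 0 0; 0 0 16 0 0 0 0"
}}

```text
clock: 29.35
tcp_pos: [0.456, 0.0148, 0.1778]
ee_rot: [[-0.975, 0.224, 0.001], [0.224, 0.975, 0.0], [-0.001, 0.001, -1.0]]
wrist_force: [-0.3, 0.9, 0.3]
finger_gap: 0.0941
```

Emit:
{"api": "carry_out", "payload": {
  "moves": "0 3 3 0 0 0 0; 0 7 6 0 0 0 0; 0 11 8 0 0 0 0; 0 15 8 0 0 0 0; 0 19 8 0 0 0 0; 0 23 8 0 0 0 0; 0 27 8 0 0 0 0; 0 27 8 0 0 0 0; 0 27 8 0 0 0 0; 0 27 8 0 0 0 0"
}}

```text
clock: 30.35
tcp_pos: [0.4559, 0.284, 0.2556]
ee_rot: [[-0.974, 0.225, -0.0], [0.225, 0.974, -0.0], [-0.0, -0.0, -1.0]]
wrist_force: [-0.2, 0.1, 0.4]
finger_gap: 0.0942
```

```bash
python3 look.py 15 scene top; python3 - <<'E'
from h import *
T={"red":((.459,-.2762),(.456,-.2737)),"green":((.6419,.1531),(.638,.1552)),"yellow":((.4812,.2888),(.4782,.291)),"blue":((.4563,.0125),(.4506,.0148))}
for i,n in enumerate(("scene","top")):
    p=cv2.imread(f'pics/{n}15.png')[:,:,::-1].copy();d=np.load(f"pics/{n}15.npy");X=cloud(n,d)
    for c in T:
        t=np.array(T[c][i]);b=boxfit(n,p,d,c,t,.008)
        q=X[(mask(p,c)>0)&(d>0)];q=q[np.hypot(*(q[:,:2]-t).T)<.06];q=q[(q[:,2]>.038)&(q[:,2]<.05)]
        mc=cv2.minEnclosingCircle((q[:,:2]*1000).astype(np.float32))[0] if len(q) else None
        print(n,c,"fit-tray mm",None if b[0] is None else ((b[0]-t)*1000).round(1),b[1],"top-tray",(np.array(mc)-t*1000).round(1),"topz",q[:,2].mean().round(4),q[:,2].std().round(4))
    for uv in {"scene":[(324,237),(262,180)],"top":[(319,182),(377,251)]}[n]: print(X[uv[1],uv[0]].round(3))
E
```

```text
30.45 [0.456  0.284  0.2558] [ 0.89  0.35 -0.2 ] 0.09399775005242036
scene red fit-tray mm [-1.4 -1. ] 116 top-tray [1.9 1.5] topz 0.0446 0.0024
scene green fit-tray mm [-0.8  0.7] 101 top-tray [1.5 0.5] topz 0.0449 0.0018
scene yellow fit-tray mm [-1.   0.4] 120 top-tray [ 1.1 -0.4] topz 0.045 0.0018
scene blue fit-tray mm [-0.9 -0.4] 269 top-tray [ 2.2 -0.5] topz 0.045 0.0019
[ 0.593 -0.007  0.024]
[ 0.411 -0.148  0.03 ]
top red fit-tray mm [ 0.1 -1.4] 87 top-tray [-0.2 -0.3] topz 0.0439 0.0025
top green fit-tray mm [1.6 1.1] 154 top-tray [0.9 0.2] topz 0.0439 0.0022
top yellow fit-tray mm [-0.1  4.6] 49 top-tray [  0.2 -14.6] topz 0.0441 0.0022
top blue fit-tray mm [5.4 4.1] 283 top-tray [3.2 0.2] topz 0.0442 0.0023
[ 0.578 -0.004  0.039]
[ 0.4   -0.147  0.032]
```

View pics/scene15.png

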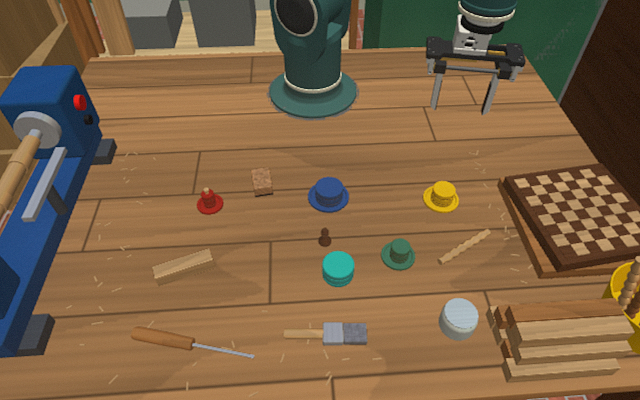

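View pics/top15.png

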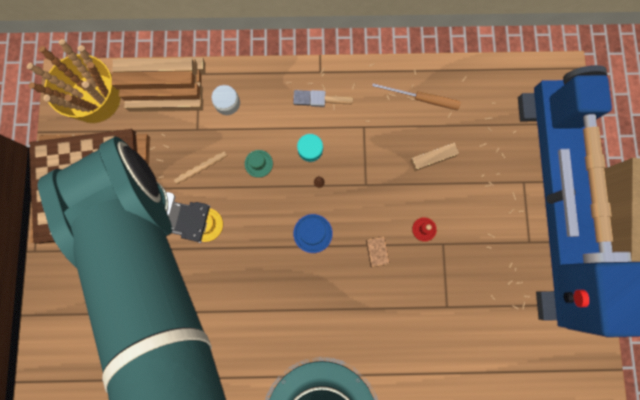

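Both views show all four boxes upright in their trays. The lids are flat at z ≈ 44 mm, the gripper is clear, and the pawn (324,237) and block (262,180) haven't moved.

```bash
python3 -c "
from cell import *
print(sign_off())"
```

```text
the job is handed in; nothing more can be done
None
```

I took the tower apart from the top down and set red, green, yellow and blue, in that order, into their own trays. I handed the job in at about 30 s on the robot's clock.

**Setting down:** each box was lowered until the wrist felt contact before I released it. Contact was 5 to 9 N for the first three. Blue was pressed to about 21 N, so I raised it 0.5 mm before letting go.

**Last checks:**
- **Heights:** all four lids measured about 44–45 mm above the table, which is flat on the tray floors.
- **Centring:** the scene camera put every box within about 2 mm of its tray centre, against about 10 mm of play.
- **Pawn and sanding block:** they measured within about 3 mm of their starting readings and look untouched in both views.

**Disagreement:** the top camera put blue about 3–7 mm off-centre, still inside the tray. It differs from the scene camera by several mm in general. Its reading of yellow was no use because the arm partly covered that tray.

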